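# Slide two serving slates out over the board's edge

### The job

Two thin slate tiles, a long one and a short one, lie on the raised wooden serving board with a cake fork between them. With the fingertips push each slate along the board towards you, one after the other, until its front end sticks out 2.5 cm past the board's front edge (the long edge nearest the robot) and the slate is square to that edge, so that a waiter can get a hand under it. Only push: do not lift or tip the slates, and leave the fork and everything else on the table where they are.

Things in the scene. Friction and masses are not known exactly. Their poses are not given: they have to be found in the camera images.
- board: Low wooden serving board on feet, fixed to the table, 150 (its x) x 280 (its y) mm, top 30 mm above the table. Origin at the centre of its underside, on the table. Its x axis points away from the robot; its front edge, the one the slates shall stick out over, is the 280 mm long side at x = -75 mm. Fixed tall things near it: a counter 0.17 m high behind the table, a glass jar on the right, glass-domed plates in front; there is room to come straight down behind each slate.
- board_edge (a point): Middle of the board's front edge, on the top surface; axes as the board's (x from the edge inward over the board, y along the edge to the left, z up).
- slate_long_center (a point): Centre of the long slate: a loose dark grey rectangular tile 95 (its x) x 70 (its y) x 8 mm thick, about 0.17 kg, lying flat on the board; on the left or the right of the fork. Its x axis runs along the 95 mm length, away from the robot. It starts wholly on the board, slightly turned.
- slate_long_front (a point): Middle of the long slate's front end (the 70 mm wide end nearest the robot), half-way up its thickness; 47.5 mm from its centre. Axes as the slate's.
- slate_short_center (a point): Centre of the short slate: a loose dark grey nearly square tile 75 (its x, away from the robot) x 70 (its y) x 8 mm thick, about 0.13 kg, on the other side of the fork. Its x axis points away from the robot. It starts wholly on the board, slightly turned.
- slate_short_front (a point): Middle of the short slate's front end (the side nearest the robot), half-way up its thickness; 37.5 mm from its centre. Axes as the slate's.
- cake_fork: Small steel cake fork, 145 x 20 x 12 mm, loose, lying lengthwise (its x) across the board between the slates; not to be moved. Origin at the centre of its underside.
- price_block: Small price holder, a wooden block with a black card, 22 x 62 x 58 mm high, loose on the table in front of the board; not to be moved. Origin at the centre of its underside.
- ball_pen: Thin black pen, 145 mm long, 9 mm high, loose on the table behind the board, lying along it; not to be moved. Origin at the centre of its underside.
- salt_shaker: Grey salt shaker, 44 mm across, 90 mm high, loose on the table, back left; not to be moved. Origin at the centre of its underside.

How it is judged:
By the outcome, as a careful person would: the job done as asked, in the order asked, and still so for the second after the job is handed in, with the robot touching nothing.
It also fails if it takes over 51 s, if anything falls off the work surface, if the arm or the gripper's body presses on something with over 40 N, if the wrist force passes 120 N, or if a joint passes its speed limit or range.

### The arm

A 6-joint arm with a two-finger parallel gripper is mounted at the origin on a cart in front of the work surface, level with it; the furniture and walls round the work are solid. World frame = base frame: x ahead of the robot, y to its left, z up, the work surface at z = 0. Lengths are in mm, angles in rad, forces in N, time in s.
With the tool pointing down it reaches from about 400 to 925 mm from the base axis. Payload 12.5 kg.
Tool frame: the origin (TCP) lies on the centre line of the jaws, within the pads' length; the fingertips stand 14 mm ahead of it and the grasp point (between the pads) lies 5 mm behind it; z points along the fingers, y is the direction in which the jaws open and shut (so a half turn about z gives the same grasp; the last joint's range is limited). The gripper opens to 95 mm and grips with 3 to 60 N. Pads are 20 mm wide; open, the fingers measure 119 mm over their backs; the gripper's body (75 mm by 180 mm) begins 59 mm behind the grasp point.
Start: joints at [1.141, 0.491, 1.559, -0, 1.092, -0.106], TCP at [198.84, 592.543, 228.661] pointing down, gripper open.
Joint ranges: [-3.1, 3.1], [-0.84, 2.19], [0.05, 2.79], [-1.13, 4.28], [0.06, 2.93], [-2.69, 2.69]. Speed limits (rad/s): [2.22, 2.22, 2.79, 3.14, 3.14, 3.14].

### API

Orientations are given as [roll, pitch, yaw] about the fixed x, y, z axes, in that order (R = Rz(yaw) Ry(pitch) Rx(roll)).
In Python, from cell import * gives the robot as it stands.
- The arm moves only by the tool play_rows, never from a script. Its argument "moves" is a list of rows, each a list of 7 numbers: the shift along the tool's x, y, z in m, then the turn, a rotation vector about the tool's x, y, z in rad, then the opening in per cent of the stroke, from 0 (shut) to 100 (fully open). In form: [[tx, ty, tz, ax, ay, az, claw], ...]. A call has 1 to 8 rows; each row shifts and turns the pose as measured when the row begins, along the tool's axes as they then stand; what a row does not reach is not made up. A row lasts 1/10 s, in which the tool goes at most 50 mm and 8.59 degrees, less where a joint would pass 70% of its speed; a pose out of reach is approached as far as the arm can. A call is refused whole if a number of a shift passes 0.05 or a number of a turn 0.15, either way. A call with a gripper value outside its range is refused whole. The fingers move at their own pace and stop on an object; the grip force is fixed at half the most. Time passes only in rows, so rows that do not move let the fingers close. It gives the time, the measured TCP pose, the force and the opening at its end, in the units of the state.
- state(): the state, without advancing time (a new reading comes with each control period).
- read_camera(name): name is "scene" or "top" or "wrist"; returns a dict with "img" (384x512x3 uint8, red, green, blue), "fx", "fy", "cx", "cy" (pixels), "k1" (the pictures are not rectified: a ray, as slopes to the right and down, at radius r is drawn at 1 + k1 r^2 times it, then the intrinsics apply), "R" (3x3) and "t" (3): a world point X has camera coordinates R X + t. Camera axes: x right, y down, z forward; pixel columns grow to the right and rows downward; lengths in mm; the calibration is good to about 2 mm. A picture is of the moment at which its call begins. There is no depth.
- job_done(): hands the job in, once; it reports no verdict.
The state is a dict: "t": time; "joints": joint angles; "qvel": joint speeds; "tau": joint torques, N m; "eef_pos": TCP position; "tcp_rot": TCP orientation; "ft_force": force on the tool from outside, world axes, zero at the start; "moment": the same for the moment, N m; "opening": opening from 0.0 (shut) to 1.0 (fully open).
Only numpy, scipy, OpenCV 4.12 (cv2) and the standard library are available. Lean on these libraries where they do the work, as an engineer would, in place of code of your own. Each camera call takes 0.05 s, during which the arm holds its last target.

## Working session

There is one attempt and no reset: what is moved stays moved. The work goes in short steps, Python scripts to look and compute and a tool call to move; the robot and the scene stay as the last step left them, time stands still between calls to the robot, and variables do not carry over. Pictures are saved under pics/ and viewed, and the job is handed in when it is done.

Besides the shell and the picture viewer there is one more tool, called after "Request:" in YAML: its name, and indented under it one key for each argument. play_rows: Moves the arm, as the interface text tells. Its arguments: {"type":"object","properties":{"moves":{"type":"array"}},"required":["moves"]}

```bash
mkdir -p pics; ls; python3 - <<'E'
from cell import *
import cv2
s=state();print(s)
for n in ("scene","top","wrist"):
    c=read_camera(n);cv2.imwrite(f"pics/{n}0.png",c["img"][:,:,::-1])
    print(n,{k:v for k,v in c.items() if k!="img"})
E
```

```text
pics
{'t': 0.0, 'joints': array([ 1.14140591e+00,  4.91568267e-01,  1.55947765e+00,  1.34352683e-05,
        1.09166354e+00, -1.05599868e-01]), 'qvel': array([ 0.00110194, -0.00080739,  0.00083012,  0.0004717 , -0.00020819,
       -0.00074046]), 'tau': array([-2.12309329e-03, -6.12627983e+01, -2.58181626e+01,  6.92236936e-02,
        4.82160214e-02, -7.57633188e-05]), 'eef_pos': array([198.72975345, 592.31858506, 228.04660994]), 'tcp_rot': array([-3.14048332e+00, -1.29564729e-04,  2.81779583e+00]), 'ft_force': array([ 0.2885737 , -0.05374949, -0.18624903]), 'moment': array([-0.00375811,  0.05522095, -0.01985047]), 'opening': 1.0000338959637012}
scene {'fx': 396.2976325150054, 'fy': 396.2976325150054, 'cx': 261.8508072258355, 'cy': 196.22939837844933, 'k1': -0.09693522901932657, 'R': array([[-0.84248891, -0.53869936,  0.00392892],
       [-0.42548007,  0.66091301, -0.61819148],
       [ 0.33042268, -0.52249114, -0.78601772]]), 't': array([629.76312265, 165.62328336, 810.49654223])}
top {'fx': 427.86615045656816, 'fy': 427.86615045656816, 'cx': 253.84175152724316, 'cy': 196.22405353141232, 'k1': -0.12070655587365818, 'R': array([[ 0.026749  , -0.99952483,  0.01531688],
       [-0.99438548, -0.02817451, -0.10199864],
       [ 0.10238172, -0.01250252, -0.99466661]]), 't': array([169.63732133, 597.57827699, 841.59312842])}
wrist {'fx': 329.7883560389603, 'fy': 329.7883560389603, 'cx': 258.5943314807073, 'cy': 191.98000947793534, 'k1': -0.002932238184091534, 'R': array([[ 3.18864214e-01,  9.47800402e-01, -1.02479989e-04],
       [ 9.10505762e-01, -3.06287310e-01,  2.77790103e-01],
       [ 2.63258183e-01, -8.86706314e-02, -9.60641790e-01]]), 't': array([-625.47796539,  -30.34508643,  391.43786415])}
```

View pics/scene0.png

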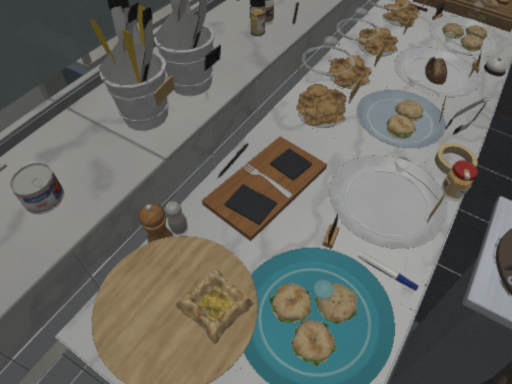

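View pics/top0.png

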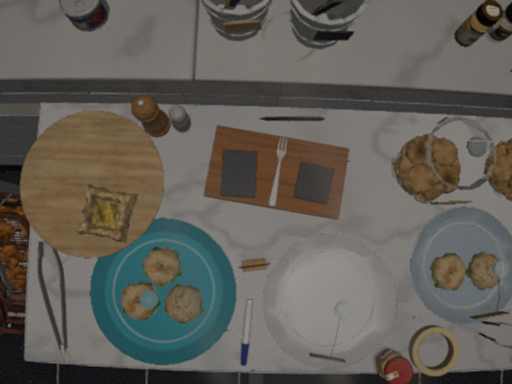

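View pics/wrist0.png

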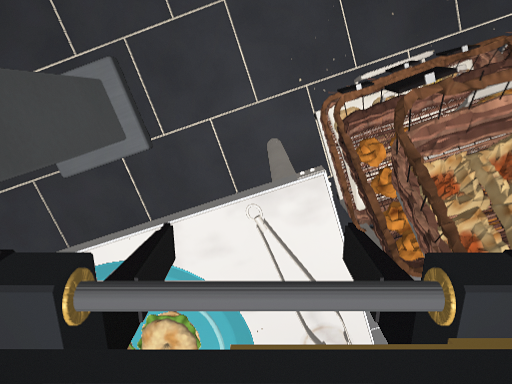

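The top view shows the board at about (206–349, 127–217). The long slate is on the left near (239,173), the short one on the right near (314,183), and the fork between them near (278,170). Next I measure them.

```bash
cat > h.py <<'E'
from cell import *
import cv2, numpy as np
def und(c,uv):
    uv=np.asarray(uv,float).reshape(-1,2)
    d=(uv-[c["cx"],c["cy"]])/[c["fx"],c["fy"]]
    p=d.copy()
    for _ in range(20): p=d/(1+c["k1"]*(p**2).sum(1,keepdims=True))
    return p
def onplane(c,uv,z):
    p=und(c,uv);R,t=np.array(c["R"]),np.array(c["t"])
    o=-R.T@t; d=np.c_[p,np.ones(len(p))]@R
    return o+d*((z-o[2])/d[:,2])[:,None]
def proj(c,X):
    X=np.asarray(X,float).reshape(-1,3);q=X@np.array(c["R"]).T+c["t"];p=q[:,:2]/q[:,2:]
    p=p*(1+c["k1"]*(p**2).sum(1,keepdims=True))
    return p*[c["fx"],c["fy"]]+[c["cx"],c["cy"]]
E
python3 - <<'E'
from h import *
for n,box in (("top",(190,110,370,235)),("scene",(190,125,340,250))):
    c=read_camera(n);x0,y0,x1,y1=box
    im=c["img"][y0:y1,x0:x1,::-1]
    cv2.imwrite(f"pics/{n}_crop.png",cv2.resize(im,None,fx=4.4,fy=4.4,interpolation=cv2.INTER_CUBIC))
    hsv=cv2.cvtColor(im.copy(),cv2.COLOR_BGR2HSV)
    wood=((hsv[...,1]>100)&(hsv[...,2]>50)).astype(np.uint8)
    dark=((hsv[...,2]<75)&(hsv[...,1]<110)).astype(np.uint8)
    for nm,m,z in (("wood",wood,30),("dark",dark,38)):
        cs,_=cv2.findContours(m,cv2.RETR_EXTERNAL,cv2.CHAIN_APPROX_NONE)
        for k in cs:
            a=cv2.contourArea(k)
            if a<150: continue
            P=onplane(c,k.reshape(-1,2)+[x0,y0],z)[:,:2].astype(np.float32)
            (ctr,sz,ang)=cv2.minAreaRect(P)
            print(n,nm,a,np.round(ctr,1),np.round(sz,1),round(ang,1),np.round(k.reshape(-1,2).mean(0)+[x0,y0]), np.round(cv2.boxPoints((ctr,sz,ang))).tolist())
E
```

```text
top wood 8592.0 [644.9 140.6] [276.2 148. ] 81.6 [279. 173.] [[551.0, 15.0], [698.0, -7.0], [738.0, 266.0], [592.0, 288.0]]
top dark 1166.0 [623.4  65.5] [69.9 75.1] 78.3 [313. 182.] [[580.0, 39.0], [653.0, 24.0], [667.0, 92.0], [594.0, 107.0]]
top dark 1507.5 [638.3 218.6] [70.3 95.4] 88.4 [238. 173.] [[590.0, 185.0], [685.0, 182.0], [687.0, 252.0], [592.0, 255.0]]
top dark 174.0 [755.5 111.4] [  6.5 128.7] 2.0 [292. 118.] [[750.0, 176.0], [755.0, 47.0], [761.0, 47.0], [756.0, 176.0]]
scene wood 5479.0 [643.3 142.9] [280.7 150.8] 81.6 [266. 185.] [[548.0, 15.0], [697.0, -7.0], [738.0, 271.0], [589.0, 293.0]]
scene dark 1051.0 [637.9 218.8] [71.9 95.3] 88.3 [251. 204.] [[589.0, 184.0], [684.0, 181.0], [687.0, 253.0], [591.0, 256.0]]
scene dark 654.5 [623.1  66.3] [72.1 76.3] 78.5 [291. 164.] [[578.0, 39.0], [653.0, 23.0], [668.0, 94.0], [593.0, 109.0]]
```

View pics/top_crop.png

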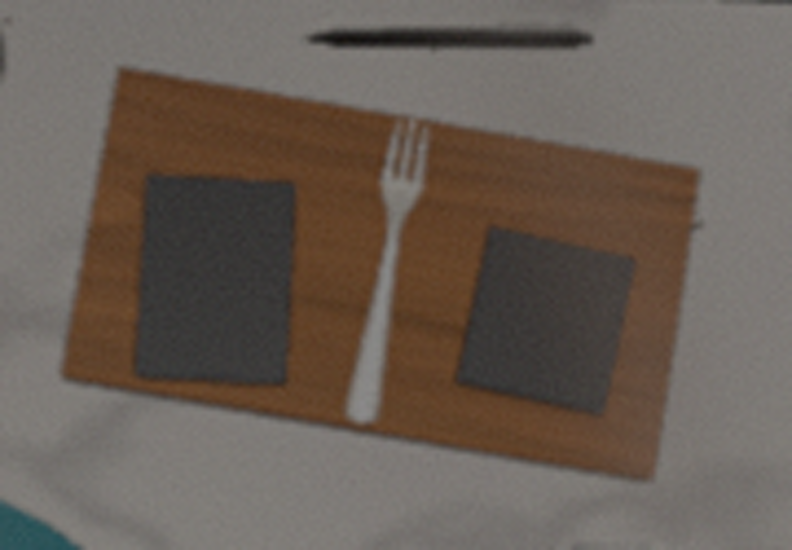

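View pics/scene_crop.png

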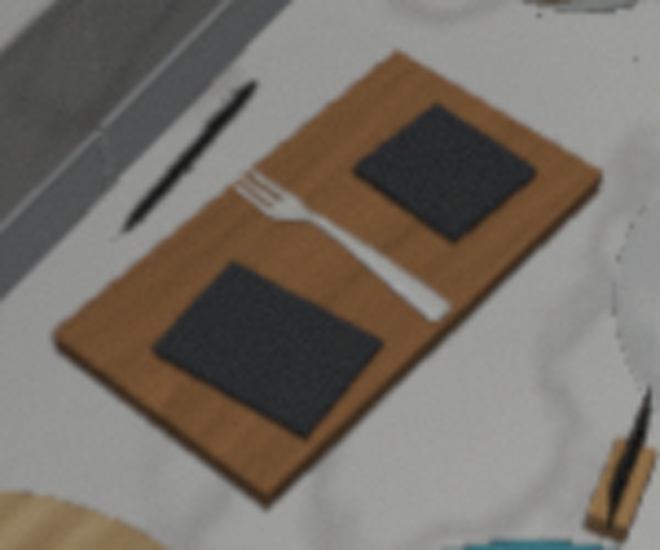

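The two views agree to about 2 mm. Before planning the path I check how tall the glass domes and the shaker are.

```bash
python3 - <<'E'
from h import *
ct=read_camera("top");cs=read_camera("scene")
def tri(a,b):
    P=[]
    for c,uv in((ct,a),(cs,b)):
        o=onplane(c,[uv],0)[0];o2=onplane(c,[uv],300)[0];P.append((o,(o2-o)/np.linalg.norm(o2-o)))
    A=sum(np.eye(3)-np.outer(d,d) for o,d in P);bb=sum((np.eye(3)-np.outer(d,d))@o for o,d in P)
    X=np.linalg.solve(A,bb);return X.round(),[np.linalg.norm((np.eye(3)-np.outer(d,d))@(X-o)).round(1) for o,d in P]
print("knob teal",tri((149,298),(323,290)));print("knob white",tri((342,310),(402,165)))
print("pepper",tri((145,105),(152,214)));print("salt",tri((178,113),(173,207)))
print("counter",onplane(ct,[[180,88],[350,95],[180,105],[350,110]],170).round())
u=np.array([.989,-.146]);v=np.array([.146,.989]);b=np.array([644.1,142.])
for nm,by,e in(("L",75,-5),("S",-78,-25)):
    print(nm,"start",(b+52*u+by*v).round(1),"nominal end",(b+(e+10)*u+by*v).round(1))
E
```

```text
knob teal (array([396., 366., 140.]), [np.float64(0.5), np.float64(0.5)])
knob white (array([384.,  27., 137.]), [np.float64(0.0), np.float64(0.0)])
pepper (array([748., 395., 121.]), [np.float64(1.7), np.float64(1.7)])
salt (array([748., 340.,  81.]), [np.float64(0.5), np.float64(0.5)])
counter [[767. 323. 170.]
 [764.  22. 170.]
 [735. 322. 170.]
 [736.  22. 170.]]
L start [706.5 208.6] nominal end [660.  215.4]
S start [684.1  57.3] nominal end [617.9  67. ]
```

Request:
play_rows:
  moves:
    - [0,0,0,0,0,-0.145,42]
    - [0,0,0,0,0,-0.145,42]
    - [-0.039,-0.027,0,0,0,0,42]
    - [-0.039,-0.027,0,0,0,0,42]
    - [-0.039,-0.027,0,0,0,0,42]
    - [-0.039,-0.027,0,0,0,0,42]
    - [-0.039,-0.027,0,0,0,0,42]
    - [-0.039,-0.027,0,0,0,0,42]

```text
t: 1.15
eef_pos: [432.3, 423.4, 228.2]
tcp_rot: [3.141, -0.0, 3.13]
ft_force: [-0.4, 0.5, 1.2]
opening: 0.431
```

Request:
play_rows:
  moves:
    - [-0.038,-0.029,0,0,0,0.018,42]
    - [-0.038,-0.029,0,0,0,0,42]
    - [-0.038,-0.029,0,0,0,0,42]
    - [-0.038,-0.029,0,0,0,0,42]
    - [-0.038,-0.029,0,0,0,0,42]
    - [-0.038,-0.029,0,0,0,0,42]
    - [-0.03,-0.025,0,0,0,0,42]
    - [0,0,0,0,0,0,42]

```text
t: 1.95
eef_pos: [698.0, 202.1, 227.3]
tcp_rot: [3.141, 0.001, 3.106]
ft_force: [0.1, 0.3, 0.8]
opening: 0.418
```

Request:
play_rows:
  moves:
    - [-0.003,0.015,0,0,0,0,42]
    - [0,0,0.04,0,0,0,42]
    - [0,0,0.04,0,0,0,42]
    - [0,0,0.04,0,0,0,42]
    - [0,0,0.02,0,0,0,42]
    - [0,0,0,0,0,0,42]

```text
t: 2.55
eef_pos: [700.4, 226.9, 84.3]
tcp_rot: [3.138, 0.004, 3.109]
ft_force: [-0.2, 1.0, -0.6]
opening: 0.422
```

```bash
python3 - <<'E'
from h import *
s=state();print(s['eef_pos'],s['tcp_rot'],s['ft_force'])
c=read_camera("wrist");cv2.imwrite("pics/w1.png",c["img"][:,:,::-1])
c=read_camera("scene");cv2.imwrite("pics/s1.png",cv2.resize(c["img"][90:280,150:400,::-1],None,fx=3,fy=3))
E
```

```text
[700.41121076 226.94676937  84.30038371] [3.13841678 0.00366448 3.10933949] [-0.22300977  0.9977375  -0.61175486]
```

View pics/w1.png

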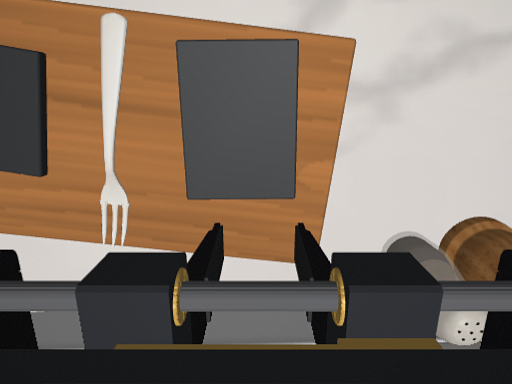

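View pics/s1.png

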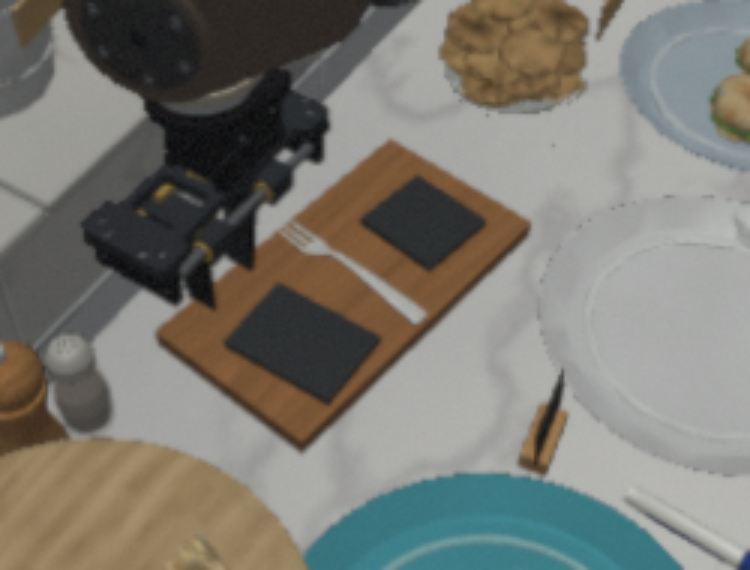

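Request:
play_rows:
  moves:
    - [0,-0.009,0.012,0,0,0,42]
    - [0,0,0.01,0,0,0,42]
    - [0,0,0,0,0,0,42]
    - [0,0,0,0,0,0,42]

```text
t: 3.05
eef_pos: [703.2, 218.6, 68.7]
tcp_rot: [3.136, 0.014, 3.11]
ft_force: [-0.3, 0.1, -0.5]
opening: 0.42
```

```bash
cat >> h.py <<'E'
def rects(n="wrist",save=None):
    c=read_camera(n);im=np.ascontiguousarray(c["img"][:,:,::-1])
    if save: cv2.imwrite(save,im)
    hsv=cv2.cvtColor(im,cv2.COLOR_BGR2HSV)
    wood=((hsv[...,1]>100)&(hsv[...,2]>50)).astype(np.uint8)
    dark=((hsv[...,2]<75)&(hsv[...,1]<110)).astype(np.uint8)
    for nm,m,z in (("wood",wood,30),("dark",dark,38)):
        cs,_=cv2.findContours(m,cv2.RETR_EXTERNAL,cv2.CHAIN_APPROX_NONE)
        for k in cs:
            if cv2.contourArea(k)<500: continue
            px=k.reshape(-1,2)
            P=onplane(c,px,z)[:,:2].astype(np.float32)
            ctr,sz,ang=cv2.minAreaRect(P)
            if min(sz)<30 or max(sz)>320: continue
            print(n,nm,"px",px.min(0),px.max(0),"ctr",np.round(ctr,1),"sz",np.round(sz,1),"ang",round(ang,2))
E
python3 - <<'E'
from h import *
s=state();print(s['eef_pos'],s['tcp_rot'],s['ft_force'])
rects(save="pics/w2.png")
E
```

```text
[703.18999605 218.61576994  68.66149515] [3.13571507 0.01433269 3.10997426] [-0.32584879  0.09779247 -0.51040993]
wrist wood px [461 220] [511 280] ctr [724.1 374.1] sz [39.4 34.7] ang 43.73
wrist wood px [116   0] [380 267] ctr [654.5 208.1] sz [141.  148.9] ang 81.59
wrist wood px [0 0] [106 248] ctr [641.  101.9] sz [ 64.4 148.4] ang 77.34
```

View pics/w2.png

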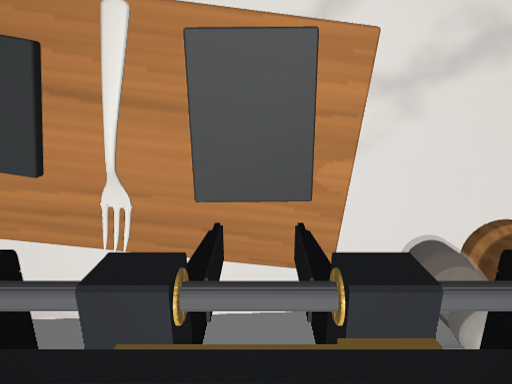

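```bash
cat >> h.py <<'E'
from scipy.spatial.transform import Rotation as Ro
def need(pos,yaw):
    s=state();R=Ro.from_euler('xyz',s['tcp_rot']);D=Ro.from_euler('xyz',[np.pi,0,yaw])
    print("t",round(s['t'],2),"pos",s['eef_pos'].round(1),"rot",s['tcp_rot'].round(3),"F",s['ft_force'].round(1))
    print("shift mm",R.inv().apply(np.array(pos)-s['eef_pos']).round(1),"turn",(R.inv()*D).as_rotvec().round(4))
E
python3 -c "
from h import *
need([701,217.5,47],np.pi-.029)
print(read_camera('wrist')['img'][120,250])"
```

```text
t 3.1 pos [703.2 218.7  68.6] rot [3.136 0.014 3.11 ] F [0.6 0.1 0.7]
shift mm [ 2.4 -1.4 21.6] turn [ 0.0058  0.0143 -0.0025]
[81 82 83]
```

Request:
play_rows:
  moves:
    - [0.002,-0.001,0.012,0.006,0.014,-0.003,42]
    - [0,0,0.006,0,0,0,42]
    - [0,0,0,0,0,0,42]
    - [0,0,0,0,0,0,42]

```text
t: 3.55
eef_pos: [701.3, 217.7, 49.3]
tcp_rot: [-3.141, -0.001, 3.113]
ft_force: [0.7, 0.3, 0.0]
opening: 0.419
```

```bash
sed -i 's/<75)&(hsv\[...,1\]<110)/<100)\&(hsv[...,1]<60)/' h.py; python3 -c "
from h import *
need([701,217.5,47],np.pi-.029)
rects()"
```

```text
t 3.55 pos [701.3 217.7  49.3] rot [-3.141e+00 -1.000e-03  3.113e+00] F [0.7 0.3 0. ]
shift mm [ 0.2 -0.2  2.3] turn [-0.0006 -0.0007  0.0007]
wrist wood px [104   0] [395 280] ctr [654.2 207.8] sz [141.5 148.4] ang 81.57
wrist wood px [0 0] [ 93 265] ctr [642.4 106.9] sz [ 52.3 143.9] ang 78.09
wrist dark px [179  25] [327 215] ctr [637.2 218.1] sz [69.2 93.3] ang 88.44
```

Request:
play_rows:
  moves:
    - [0,0,0.002,0,0,0,42]
    - [0.003,0,0,0,0,0,42]
    - [0.004,0,0,0,0,0.02,42]
    - [0.004,0,0,0,0,0.02,42]
    - [0.004,0,0,0,0,0.02,42]
    - [0.004,0,0,0,0,0.02,42]
    - [0,0,0,0,0,0,42]

```text
t: 4.3
eef_pos: [680.7, 218.9, 48.0]
tcp_rot: [-3.141, 0.001, 3.026]
ft_force: [1.1, -0.4, -0.7]
opening: 0.419
```

```bash
python3 -c "
from h import *
need([649,225,47],np.pi-.1466)
rects(save='pics/w3.png')"
```

```text
t 4.3 pos [680.7 218.9  48. ] rot [-3.141e+00  1.000e-03  3.026e+00] F [ 1.1 -0.4 -0.7]
shift mm [32.2  2.4  0.9] turn [-0.0003  0.0007  0.0306]
wrist wood px [219 224] [298 280] ctr [689.  218.8] sz [47.1 35.8] ang 83.3
wrist wood px [ 0 46] [213 281] ctr [634.1 137.9] sz [123.6 129.5] ang 81.52
```

View pics/w3.png

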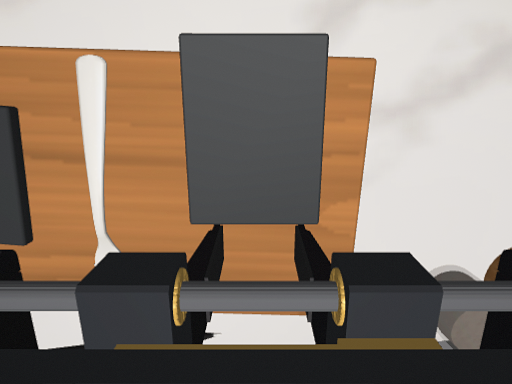

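The slate is flush with both fingertips and turning with them. Its front (row 34) is just past the board edge (rows ~50–56).

Request:
play_rows:
  moves:
    - [0.003,0,0.0005,0,0,0.015,42]
    - [0.003,0,0,0,0,0.015,42]
    - [0.003,0,0,0,0,0,42]
    - [0.003,0,0,0,0,0,42]
    - [0,0,0,0,0,0,42]
    - [0,0,0,0,0,0,42]

```text
t: 4.95
eef_pos: [668.5, 220.7, 47.7]
tcp_rot: [3.142, 0.002, 2.994]
ft_force: [0.9, -0.9, 0.9]
opening: 0.418
```

```bash
cat >> h.py <<'E'
def board(p):
    a=np.deg2rad(-8.4);d=np.array(p)[:2]-[644.1,142];u=np.array([np.cos(a),np.sin(a)]);v=np.array([-u[1],u[0]])
    return np.round([d@u,d@v],1)
E
python3 -c "
from h import *
need([649,225,47],np.pi-.1466);print(board(state()['eef_pos']))
rects('top');rects('scene')
rects(save='pics/w4.png')
c=read_camera('top');cv2.imwrite('pics/t4.png',cv2.resize(c['img'][100:240,180:380,::-1],None,fx=4,fy=4))
"
```

```text
t 4.95 pos [668.5 220.7  47.7] rot [3.142e+00 2.000e-03 2.994e+00] F [ 0.9 -0.9  0.9]
shift mm [19.9  1.4  0.7] turn [ 0.0001  0.0019 -0.0009]
[12.6 81.4]
top wood px [115 242] [195 339] ctr [395.9 381.5] sz [195.5 159.3] ang 4.97
top wood px [ 91 219] [190 345] ctr [426.3 426.7] sz [155.8 284.4] ang 65.95
top wood px [489 140] [511 199] ctr [ 668.8 -345.2] sz [ 53.  130.5] ang 87.14
top wood px [292 139] [347 217] ctr [633.7  62.5] sz [118.1 146.5] ang 81.53
top wood px [432 136] [459 185] ctr [ 680.3 -218.8] sz [ 60.8 102.5] ang 88.33
top wood px [394 135] [453 199] ctr [ 657.3 -161. ] sz [131.1 100.8] ang 24.81
top wood px [132  95] [169 135] ctr [757.6 407.6] sz [100.4  52.4] ang 39.23
top dark px [436 369] [511 383] ctr [ 230.9 -280.6] sz [171.6  30. ] ang 87.38
top dark px [  0 323] [121 383] ctr [289.8 590.2] sz [115.4 274.4] ang 20.78
top dark px [199 136] [286 193] ctr [671.6 224.7] sz [ 78.3 192. ] ang 27.89
top dark px [  0 116] [ 38 205] ctr [658.5 682.4] sz [192.2  87.5] ang 6.01
top dark px [291   2] [353  48] ctr [956.1  58. ] sz [148.   88.3] ang 73.64
top dark px [29
[... 536 characters left out ...]
 px [449 160] [477 192] ctr [ 258.7 -131.3] sz [129.3  59.4] ang 77.2
scene wood px [249 137] [325 209] ctr [635.3  98.1] sz [191.2 149.3] ang 82.57
scene wood px [299  88] [344 124] ctr [ 649.8 -180.3] sz [171.5 113.9] ang 89.46
scene dark px [ 39 350] [108 383] ctr [695.5 677.7] sz [121.7  57.2] ang 35.48
scene dark px [496 229] [511 294] ctr [116.1  52.6] sz [ 32.6 163.8] ang 11.52
scene dark px [114  95] [167 129] ctr [1067.8  124.2] sz [156. 144.] ang 38.6
scene dark px [160  43] [220  94] ctr [1073.6 -119.1] sz [195.6 263.4] ang 44.09
wrist wood px [219 224] [298 280] ctr [676.6 220.3] sz [47.  35.7] ang 81.47
wrist wood px [ 0 81] [213 281] ctr [626.7 143.6] sz [115.1 113.1] ang 81.45
```

View pics/w4.png

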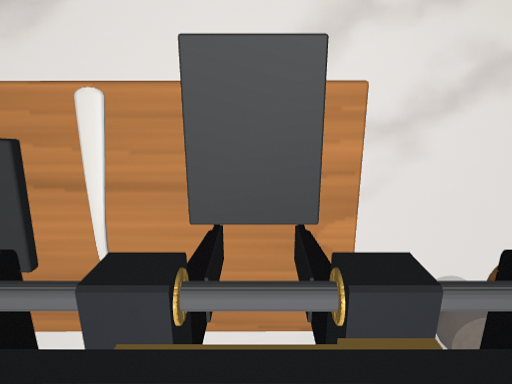

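View pics/t4.png

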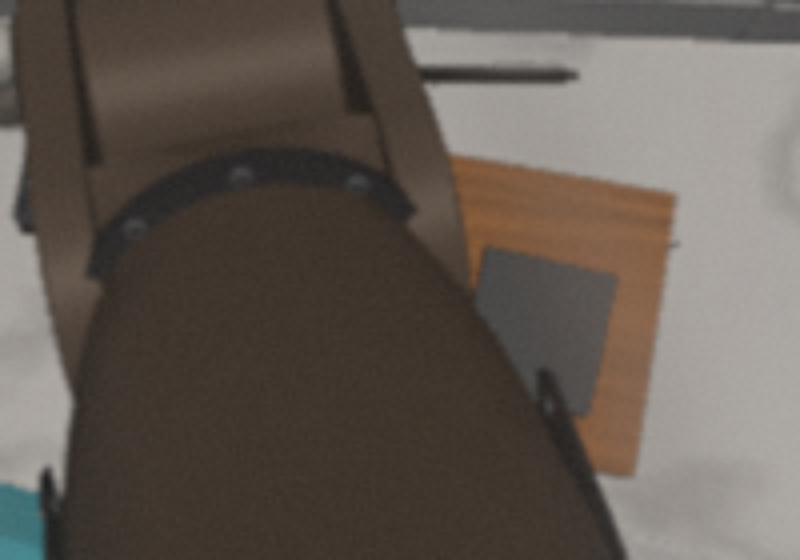

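The wrist view shows both edges sharply: the slate front at row ~34 and the board edge at row ~81. I measure the overhang and angle from line fits on those edges.

```bash
cat >> h.py <<'E'
def overhang(sc,bcs,srows,brows,c=None):
    c=c or read_camera('wrist');g=c["img"].astype(float)
    sat=g.max(2)-g.min(2);gray=g.mean(2)
    def edge(cols,ch,rows):
        pts=[]
        r0,r1=rows
        for x in cols:
            d=np.abs(np.diff(cv2.GaussianBlur(ch[:,x:x+1],(1,3),0)[r0:r1,0]));i=int(d.argmax())
            a=d[max(i-1,0):i+2];w=(a*np.arange(max(i-1,0),max(i-1,0)+len(a))).sum()/a.sum()
            pts.append((x,r0+w+.5))
        p=np.array(pts);k=np.polyfit(p[:,0],p[:,1],1);r=p[:,1]-np.polyval(k,p[:,0]);return p[np.abs(r)<max(1,2*np.median(np.abs(r)))]
    S=onplane(c,edge(range(*sc),gray,srows),38)[:,:2]
    B=onplane(c,np.vstack([edge(range(*b),sat,brows) for b in bcs]),30)[:,:2]
    kb=np.polyfit(B[:,1],B[:,0],1);ks=np.polyfit(S[:,1],S[:,0],1)
    print("angles deg (tilt of edge) board",np.degrees(np.arctan(kb[0])).round(2),"slate",np.degrees(np.arctan(ks[0])).round(2),"rms",np.std(B[:,0]-np.polyval(kb,B[:,1])).round(2),np.std(S[:,0]-np.polyval(ks,S[:,1])).round(2))
    m=S.mean(0);print("overhang",((np.polyval(kb,m[1])-m[0])*np.cos(np.arctan(kb[0]))).round(2),"front mid",m.round(1),board(m))
E
python3 -c "
from h import *
overhang((190,318),[(10,65),(115,170),(335,360)],(20,60),(70,95))"
```

```text
angles deg (tilt of edge) board 8.48 slate 8.37 rms 0.02 0.02
overhang 20.49 front mid [562.3 235. ] [-94.5  80.1]
```

Request:
play_rows:
  moves:
    - [0.002,0,0,0,0,0,42]
    - [0.001,0,0,0,0,0,42]
    - [0,0,0,0,0,0,42]
    - [0,0,0,0,0,0,42]

```text
t: 5.6
eef_pos: [665.6, 221.1, 47.7]
tcp_rot: [3.141, 0.002, 2.994]
ft_force: [0.4, -0.9, -0.9]
opening: 0.418
```

```bash
python3 -c "
from h import *
need([649,225,47],np.pi-.1466);print(board(state()['eef_pos']))
overhang((190,318),[(10,65),(115,170),(335,360)],(20,60),(70,110))"
```

```text
t 5.6 pos [665.6 221.1  47.7] rot [3.141e+00 2.000e-03 2.994e+00] F [ 0.4 -0.9 -0.9]
shift mm [17.   1.4  0.6] turn [ 0.0002  0.0024 -0.0012]
[ 9.7 81.4]
angles deg (tilt of edge) board 8.48 slate 8.48 rms 0.01 0.0
overhang 23.31 front mid [559.5 235.4] [-97.4  80.1]
```

Request:
play_rows:
  moves:
    - [-0.01,0,0,0,0,0,42]
    - [0,0,-0.03,0,0,0,42]
    - [0,0,-0.04,0,0,0,42]
    - [-0.009,-0.03,-0.02,0,0,0,42]
    - [-0.009,-0.04,0,0,0,0,42]
    - [-0.009,-0.04,0,0,0,0,42]
    - [-0.004,-0.03,0,0,0,0,42]
    - [0,0,0,0,0,0,42]

```text
t: 6.45
eef_pos: [690.3, 71.6, 141.7]
tcp_rot: [-3.141, 0.003, 2.997]
ft_force: [-0.4, -0.1, -1.2]
opening: 0.42
```

```bash
python3 -c "
from h import *
need([677.2,58.3,47],np.pi-.1466);print(board(state()['eef_pos']))
c=read_camera('wrist');cv2.imwrite('pics/w5.png',c['img'][:,:,::-1])
c=read_camera('scene');cv2.imwrite('pics/s5.png',cv2.resize(c['img'][100:250,170:370,::-1],None,fx=4,fy=4,interpolation=cv2.INTER_CUBIC))
c=read_camera('top');cv2.imwrite('pics/t5.png',cv2.resize(c['img'][100:240,180:380,::-1],None,fx=4,fy=4,interpolation=cv2.INTER_CUBIC))
"
```

```text
t 6.45 pos [690.3  71.6 141.7] rot [-3.141e+00  3.000e-03  2.997e+00] F [-0.4 -0.1 -1.2]
shift mm [ 11.3 -15.   94.7] turn [-0.0006  0.0034  0.0016]
[ 56.  -62.9]
```

View pics/w5.png

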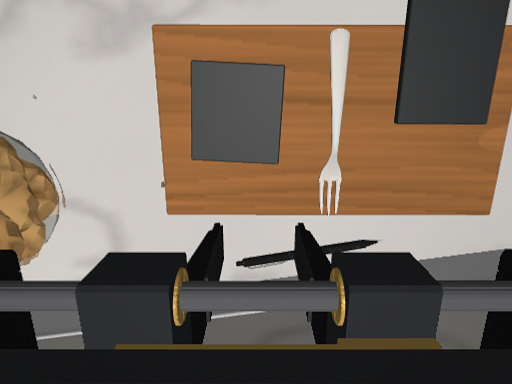

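View pics/s5.png

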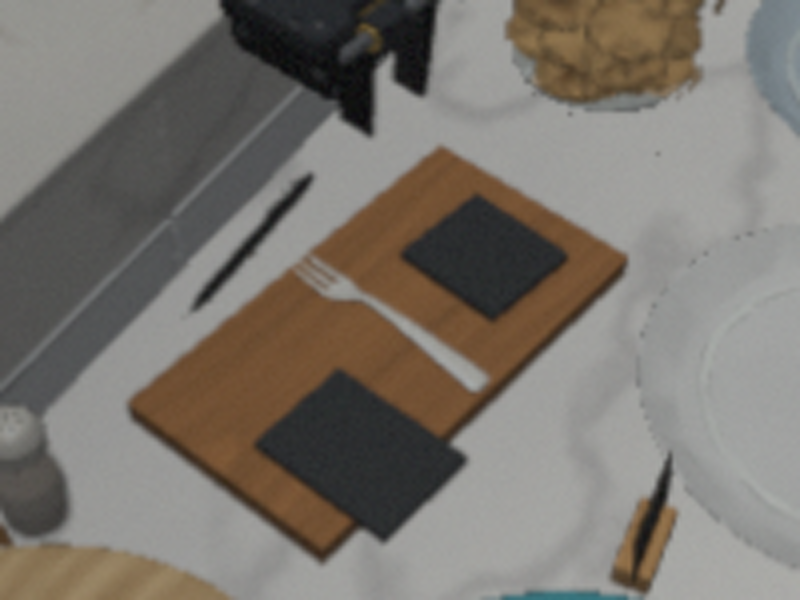

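View pics/t5.png

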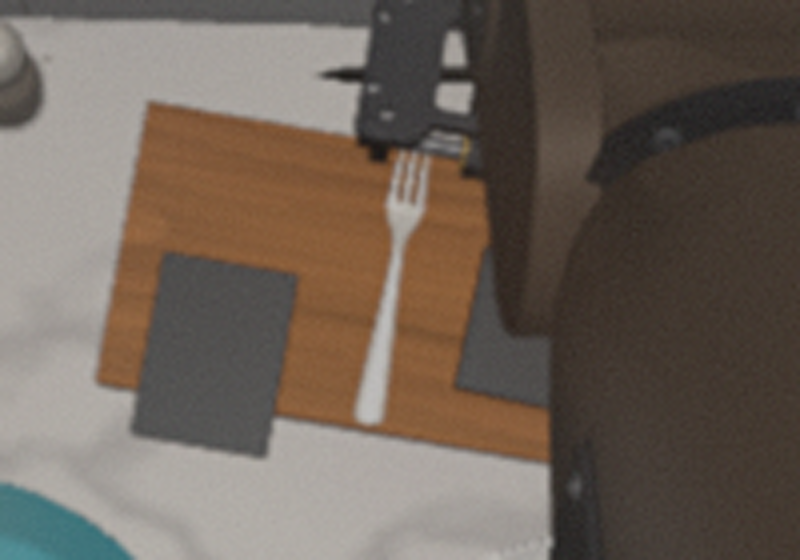

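The long slate sticks out and looks square, and the fork and pen have not moved. I check the overhang with the fixed cameras.

```bash
cat >> h.py <<'E'
def chk(n,box,vmax=110,x=True):
    c=read_camera(n);x0,y0,x1,y1=box;im=np.ascontiguousarray(c["img"][y0:y1,x0:x1,::-1]);hsv=cv2.cvtColor(im,cv2.COLOR_BGR2HSV)
    B=im.astype(int)
    dark=((hsv[...,2]<vmax)&(hsv[...,1]<70)).astype(np.uint8);dark=cv2.morphologyEx(dark,cv2.MORPH_OPEN,np.ones((3,3)))
    for k in cv2.findContours(dark,cv2.RETR_EXTERNAL,cv2.CHAIN_APPROX_NONE)[0]:
        if cv2.contourArea(k)<300: continue
        P=onplane(c,k.reshape(-1,2)+[x0,y0],38)[:,:2].astype(np.float32);ctr,sz,ang=cv2.minAreaRect(P)
        print(n,np.round(ctr,1),"board frame",board(ctr),np.round(sz,1),round(ang,2))
E
python3 -c "
from h import *
chk('top',(205,155,260,220));chk('scene',(225,190,290,240),75);chk('scene',(265,145,320,183),75)
need([677.2,58.3,47],np.pi-.1466)
c=read_camera('wrist')
# short slate corners, board edge in wrist
print(board(onplane(c,[[191,60]],38)[0]),board(onplane(c,[[284,66]],38)[0]),board(onplane(c,[[278,163]],38)[0]),board(onplane(c,[[192,158]],38)[0]))
print([board(p) for p in onplane(c,[[153,26],[500,26],[167,214],[491,213]],30)])
print([board(p) for p in onplane(c,[[397,123],[488,123]],38)])
"
```

```text
top [607.  228.6] board frame [-49.4  80.2] [69.  93.6] 81.51
scene [607.7 230. ] board frame [-48.9  81.7] [72.7 93.6] 82.26
scene [623.2  66.2] board frame [ -9.6 -78.1] [70.1 75.1] 78.46
t 6.75 pos [689.6  76.8 141.3] rot [-3.141e+00  3.000e-03  3.001e+00] F [ 1.3 -0.3  0.4]
shift mm [  9.9 -20.   94.2] turn [-0.0001  0.0027  0.0065]
[ -49.7 -107.2] [-46.  -38.9] [ 26.7 -41.7] [  23.1 -110.2]
[array([ -73.7, -135.5]), array([-75.3, 120.4]), array([  73.5, -135.8]), array([ 71. , 143.5])]
[array([-5.2, 49.6]), array([ -5.7, 120.1])]
```

The estimates for the long slate are 22 to 24 mm, so it is about 2 mm short. I go back and finish it before touching the other one.

```bash
python3 -c "
from h import *
need([673.8,219.5,100],np.pi-.1466)"
```

```text
t 6.8 pos [689.5  76.7 141.3] rot [-3.141e+00  3.000e-03  3.001e+00] F [-0.2  0.1  0.2]
shift mm [ 35.6 139.2  41.2] turn [-0.0001  0.0028  0.0065]
```

Request:
play_rows:
  moves:
    - [0.008,0.035,0,0,0.003,0.006,42]
    - [0.009,0.035,0,0,0,0,42]
    - [0.009,0.035,0,0,0,0,42]
    - [0.006,0.024,0.01,0,0,0,42]
    - [0,0,0.01,0,0,0,42]
    - [0,0,0,0,0,0,42]
    - [0,0,0,0,0,0,42]

```text
t: 7.5
eef_pos: [675.0, 218.2, 120.2]
tcp_rot: [-3.141, -0.0, 3.001]
ft_force: [0.2, -0.0, 0.4]
opening: 0.418
```

```bash
python3 -c "
from h import *
need([672.3,219.5,47.7],np.pi-.1466)"
```

```text
t 7.5 pos [675.  218.2 120.2] rot [-3.141 -0.     3.001] F [ 0.2 -0.   0.4]
shift mm [ 2.8  1.  72.5] turn [-0.0002 -0.0003  0.0058]
```

Request:
play_rows:
  moves:
    - [0,0.001,0.025,0,0,0.006,42]
    - [0,0,0.025,0,0,0,42]
    - [0,0,0.01,0,0,0,42]
    - [0,0,0,0,0,0,42]
    - [0,0,0,0,0,0,42]

```text
t: 8.0
eef_pos: [677.7, 215.2, 61.9]
tcp_rot: [3.141, 0.004, 2.99]
ft_force: [0.5, 0.2, 1.2]
opening: 0.421
```

```bash
python3 -c "
from h import *
need([663.3,221,47.7],np.pi-.1466);print(board(state()['eef_pos']))"
```

```text
t 8.0 pos [677.7 215.2  61.9] rot [3.141 0.004 2.99 ] F [0.5 0.2 1.2]
shift mm [15.1  3.6 14.1] turn [ 0.0008  0.0036 -0.0046]
[22.5 77.3]
```

Request:
play_rows:
  moves:
    - [0,0.003,0.012,0,0.004,-0.004,42]
    - [0,0,0.002,0,0,0,42]
    - [0.004,0,0,0,0,0,42]
    - [0,0,0,0,0,0,42]
    - [0,0,0,0,0,0,42]

```text
t: 8.5
eef_pos: [675.1, 218.9, 49.8]
tcp_rot: [3.139, 0.003, 2.994]
ft_force: [0.4, -0.1, 0.3]
opening: 0.419
```

```bash
python3 -c "
from h import *
need([663.3,221,47.7],np.pi-.1466);print(board(state()['eef_pos']))"
```

```text
t 8.5 pos [675.1 218.9  49.8] rot [3.139e+00 3.000e-03 2.994e+00] F [ 0.4 -0.1  0.3]
shift mm [12.   0.3  2. ] turn [ 0.0022  0.0029 -0.0006]
[19.5 80.7]
```

Request:
play_rows:
  moves:
    - [0.004,0,0.001,0.002,0.002,0,42]
    - [0.004,0,0,0,0,0,42]
    - [0.001,0,0,0,0,0,42]
    - [0.001,0,0,0,0,0,42]
    - [0,0,0,0,0,0,42]
    - [0,0,0,0,0,0,42]

```text
t: 9.1
eef_pos: [664.5, 220.8, 49.4]
tcp_rot: [3.141, 0.002, 2.995]
ft_force: [0.5, -0.1, 1.1]
opening: 0.423
```

```bash
python3 -c "
from h import *
need([663.3,221,47.7],np.pi-.1466);print(board(state()['eef_pos']))
c=read_camera('wrist');cv2.imwrite('pics/w6.png',c['img'][:,:,::-1])
overhang((190,318),[(10,65),(115,170),(335,360)],(20,60),(70,110),c)"
```

```text
t 9.1 pos [664.5 220.8  49.4] rot [3.141e+00 2.000e-03 2.995e+00] F [ 0.5 -0.1  1.1]
shift mm [1.2 0.1 1.7] turn [ 0.0004  0.0017 -0.0002]
[ 8.6 80.9]
angles deg (tilt of edge) board 8.45 slate 8.43 rms 0.06 0.0
overhang 24.33 front mid [558.2 235. ] [-98.5  79.5]
```

Request:
play_rows:
  moves:
    - [0.0012,0,0,0,0,0,42]
    - [0,0,0,0,0,0,42]
    - [0,0,0,0,0,0,42]

```text
t: 9.45
eef_pos: [663.4, 220.9, 49.4]
tcp_rot: [3.141, 0.002, 2.995]
ft_force: [-1.0, 0.6, -0.4]
opening: 0.418
```

```bash
python3 -c "
from h import *
need([663.3,221,47.7],np.pi-.1466);print(board(state()['eef_pos']))
overhang((190,318),[(10,65),(115,170),(335,360)],(20,60),(70,110))"
```

```text
t 9.45 pos [663.4 220.9  49.4] rot [3.141e+00 2.000e-03 2.995e+00] F [-1.   0.6 -0.4]
shift mm [0.1 0.1 1.7] turn [ 0.0004  0.0019 -0.0003]
[ 7.5 80.8]
angles deg (tilt of edge) board 8.35 slate 8.39 rms 0.06 0.02
overhang 25.45 front mid [557.2 235.1] [-99.6  79.4]
```

Long slate done: 25.4 mm and square. On to the short one.

Request:
play_rows:
  moves:
    - [-0.012,0,0,0,0,0,42]
    - [-0.004,0,-0.03,0,0,0,42]
    - [0,0,-0.03,0,0,0,42]
    - [-0.006,-0.035,-0.01,0,0,0,42]
    - [-0.006,-0.04,0,0,0,0,42]
    - [-0.006,-0.04,0,0,0,0,42]
    - [-0.003,-0.035,0,0,0,0,42]
    - [0,0,0,0,0,0,42]

```text
t: 10.3
eef_pos: [678.2, 63.3, 121.9]
tcp_rot: [-3.141, 0.002, 2.998]
ft_force: [0.8, 0.3, 0.6]
opening: 0.417
```

```bash
python3 -c "
from h import *
need([679.2,58.0,47.7],np.pi-.1466);print(board(state()['eef_pos']))
chk('top',(205,155,260,220));chk('scene',(225,190,290,240),75)"
```

```text
t 10.3 pos [678.2  63.3 121.9] rot [-3.141e+00  2.000e-03  2.998e+00] F [0.8 0.3 0.6]
shift mm [-1.6 -5.1 74.2] turn [-0.0004  0.0016  0.0032]
[ 45.2 -72.9]
top [604.7 228.9] board frame [-51.6  80.2] [69.1 93.6] 81.64
scene [604.7 230. ] board frame [-51.8  81.3] [72.7 94.7] 81.54
```

Request:
play_rows:
  moves:
    - [-0.003,-0.005,0.02,0,0.002,0.003,42]
    - [0,0,0.025,0,0,0,42]
    - [0,0,0.012,0,0,0,42]
    - [0,0,0,0,0,0,42]
    - [0,0,0,0,0,0,42]

```text
t: 10.9
eef_pos: [681.5, 67.0, 64.2]
tcp_rot: [3.14, 0.001, 3.002]
ft_force: [-0.4, 0.7, 0.7]
opening: 0.421
```

```bash
python3 -c "
from h import *
need([679.2,58.0,47.7],np.pi-.1466);print(board(state()['eef_pos']))
c=read_camera('wrist');cv2.imwrite('pics/w7.png',c['img'][:,:,::-1])"
```

```text
t 10.9 pos [681.5  67.   64.2] rot [3.140e+00 1.000e-03 3.002e+00] F [-0.4  0.7  0.7]
shift mm [ 1.  -9.2 16.5] turn [0.0013 0.0014 0.0069]
[ 47.9 -68.7]
```

View pics/w7.png

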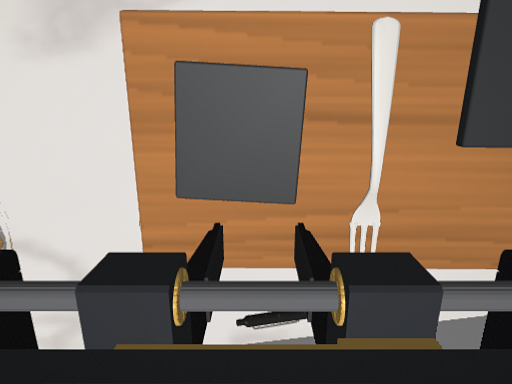

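Request:
play_rows:
  moves:
    - [0,-0.01,0,0.001,0.001,0.007,42]
    - [0,0,0.006,0,0,0,42]
    - [0,0,0.006,0,0,0,42]
    - [0,0,0,0,0,0,42]
    - [0,0,0,0,0,0,42]

```text
t: 11.45
eef_pos: [680.9, 56.3, 53.9]
tcp_rot: [3.141, 0.004, 2.994]
ft_force: [-0.1, -1.0, 0.0]
opening: 0.416
```

```bash
python3 -c "
from h import *
need([677.2,58.0,47.7],np.pi-.1466);print(board(state()['eef_pos']))"
```

```text
t 11.45 pos [680.9  56.3  53.9] rot [3.141 0.004 2.994] F [-0.1 -1.   0. ]
shift mm [4.  1.2 6.2] turn [ 0.0007  0.0041 -0.0007]
[ 49.  -79.4]
```

Request:
play_rows:
  moves:
    - [0,0,0.005,0,0.004,0,42]
    - [0,0,0,0,0,0,42]
    - [0.005,0,0,0,0,0,42]
    - [0.005,0,0,0,0,0,42]
    - [0.004,0,0,0,0,0,42]
    - [0.004,0,0,0,0,0,42]
    - [0.004,0,0,0,0,0,42]
    - [0,0,0,0,0,0,42]

```text
t: 12.25
eef_pos: [657.1, 60.1, 48.8]
tcp_rot: [3.141, 0.0, 2.995]
ft_force: [0.2, -0.1, 0.1]
opening: 0.42
```

```bash
python3 -c "
from h import *
need([649,225,47],np.pi-.1466);print(board(state()['eef_pos']))
c=read_camera('wrist');cv2.imwrite('pics/w8.png',c['img'][:,:,::-1])"
```

```text
t 12.25 pos [657.1  60.1  48.8] rot [3.141 0.    2.995] F [ 0.2 -0.1  0.1]
shift mm [ 32.2 161.9   2. ] turn [ 0.0008  0.0002 -0.0003]
[ 24.9 -79.1]
```

View pics/w8.png

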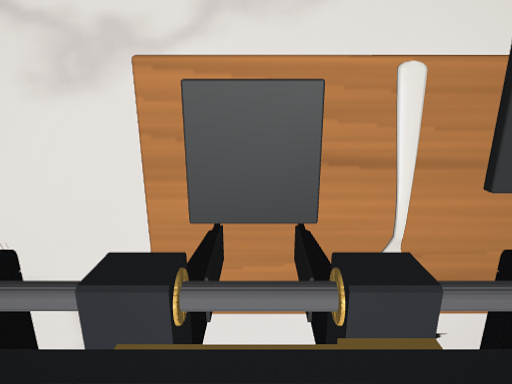

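The short slate is already flush with the fingers and parallel to the edge (front at row 79, board edge at row 55). About 37 mm is left, and I push most of it now.

Request:
play_rows:
  moves:
    - [0.005,0,0,0,0,0,42]
    - [0.005,0,0,0,0,0,42]
    - [0.005,0,0,0,0,0,42]
    - [0.005,0,0,0,0,0,42]
    - [0.005,0,0,0,0,0,42]
    - [0.003,0,0,0,0,0,42]
    - [0,0,0,0,0,0,42]
    - [0,0,0,0,0,0,42]

```text
t: 13.1
eef_pos: [627.4, 64.5, 49.1]
tcp_rot: [3.141, 0.001, 2.995]
ft_force: [0.3, 1.2, -0.5]
opening: 0.418
```

```bash
python3 -c "
from h import *
need([649,225,47],np.pi-.1466);print(board(state()['eef_pos']))
c=read_camera('wrist');cv2.imwrite('pics/w9.png',c['img'][:,:,::-1])
overhang((190,318),[(140,170),(335,385),(445,480)],(65,95),(100,140),c)"
```

```text
t 13.1 pos [627.4  64.5  49.1] rot [3.141e+00 1.000e-03 2.995e+00] F [ 0.3  1.2 -0.5]
shift mm [  2.1 161.9   2.2] turn [ 0.0009  0.0009 -0.0004]
[ -5.2 -79.1]
angles deg (tilt of edge) board 8.3 slate 8.46 rms 0.13 0.0
overhang 18.01 front mid [540.9  75.7] [-92.5 -80.6]
```

View pics/w9.png

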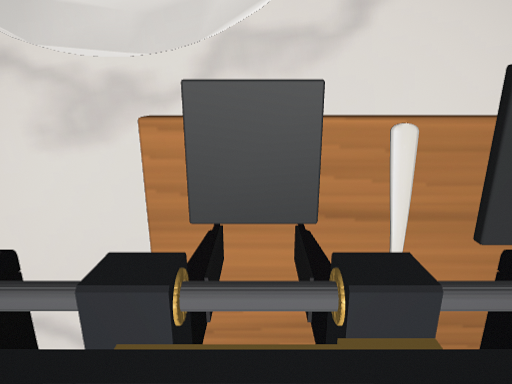

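Request:
play_rows:
  moves:
    - [0.003,0,0,0,0,0,42]
    - [0.002,0,0,0,0,0,42]
    - [0.001,0,0,0,0,0,42]
    - [0,0,0,0,0,0,42]
    - [0,0,0,0,0,0,42]

```text
t: 13.65
eef_pos: [621.5, 65.3, 49.1]
tcp_rot: [3.141, 0.002, 2.995]
ft_force: [-0.0, 0.5, 0.3]
opening: 0.419
```

```bash
python3 -c "
from h import *
need([649,225,47],np.pi-.1466);print(board(state()['eef_pos']))
overhang((190,318),[(150,170),(335,385),(445,470)],(65,95),(105,145))"
```

```text
t 13.65 pos [621.5  65.3  49.1] rot [3.141e+00 2.000e-03 2.995e+00] F [-0.   0.5  0.3]
shift mm [ -3.8 162.    2.3] turn [ 0.001   0.0018 -0.0005]
[-11.2 -79.1]
angles deg (tilt of edge) board 8.38 slate 8.47 rms 0.57 0.0
overhang 24.1 front mid [535.   76.6] [-98.4 -80.6]
```

One millimetre more, then back off, lift clear and check from all cameras.

Request:
play_rows:
  moves:
    - [0.001,0,0,0,0,0,42]
    - [0,0,0,0,0,0,42]
    - [0,0,0,0,0,0,42]
    - [-0.012,0,0,0,0,0,42]
    - [-0.006,0,-0.03,0,0,0,42]
    - [-0.015,0,-0.04,0,0,0,42]
    - [-0.02,0,-0.04,0,0,0,42]
    - [0,0,0,0,0,0,42]

```text
t: 14.5
eef_pos: [673.3, 57.5, 161.4]
tcp_rot: [3.141, -0.003, 2.995]
ft_force: [-0.5, -0.5, 0.0]
opening: 0.423
```

```bash
python3 -c "
from h import *
need([649,225,47],np.pi-.1466);print(board(state()['eef_pos']))
c=read_camera('wrist');cv2.imwrite('pics/w10.png',c['img'][:,:,::-1])
chk('scene',(225,190,290,240),75);chk('scene',(265,145,330,200),75)
c=read_camera('scene');cv2.imwrite('pics/s10.png',cv2.resize(c['img'][100:250,170:370,::-1],None,fx=4,fy=4,interpolation=cv2.INTER_CUBIC))
"
```

```text
t 14.5 pos [673.3  57.5 161.4] rot [ 3.141e+00 -3.000e-03  2.995e+00] F [-0.5 -0.5  0. ]
shift mm [ 48.1 162.1 114.6] turn [ 0.0003 -0.0035 -0.0003]
[ 41.2 -79.3]
scene [604.7 230. ] board frame [-51.8  81.3] [72.7 94.7] 81.54
scene [571.6  72.3] board frame [-61.6 -79.6] [74.3 74.8] 79.48
```

View pics/w10.png

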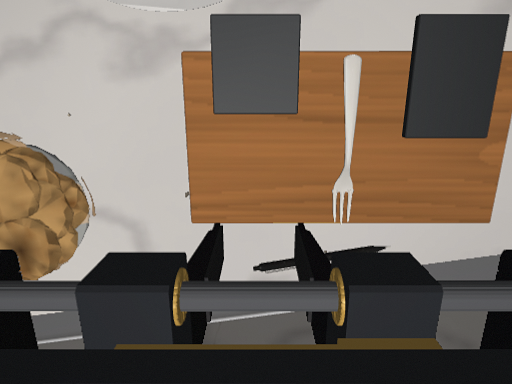

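View pics/s10.png

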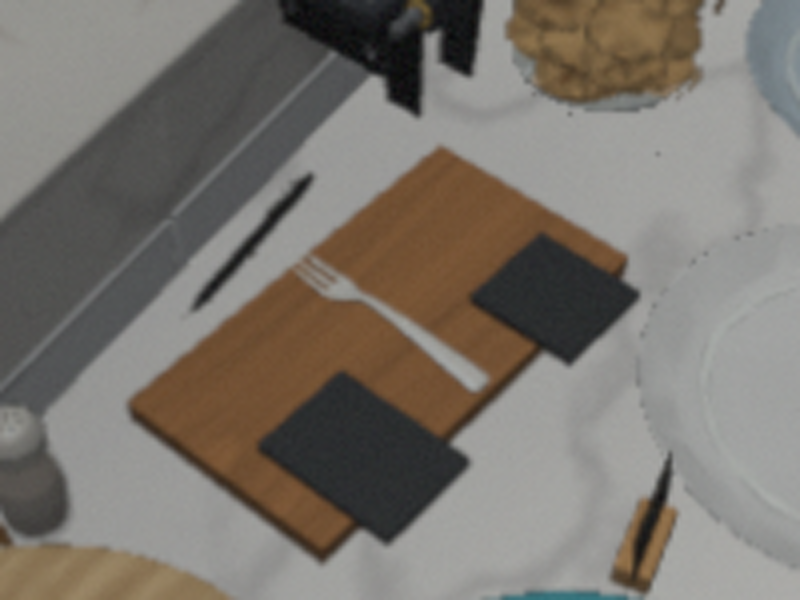

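```bash
python3 -c "
from h import *
c=read_camera('wrist')
overhang((215,296),[(190,205),(305,340),(370,400)],(5,28),(35,65),c)
overhang((422,500),[(190,205),(305,340),(370,400)],(5,28),(35,65),c)"
```

```text
angles deg (tilt of edge) board 8.27 slate 8.44 rms 0.06 0.0
overhang 25.62 front mid [534.  76.] [-99.3 -81.4]
angles deg (tilt of edge) board 8.27 slate 8.38 rms 0.06 0.02
overhang 25.21 front mid [556.8 229.6] [-99.2  73.9]
```

Request:
play_rows:
  moves:
    - [0,0,-0.045,0,0,0,42]
    - [0,0.045,-0.02,0,0,0,42]
    - [0,0.045,0,0,0,0,42]
    - [0,0.045,0,0,0,0,42]
    - [0,0.045,0,0,0,0,42]
    - [0.015,0.045,0,0,0,0,42]
    - [0.02,0.045,0,0,0,0,42]
    - [0.02,0.045,0,0,0,0,42]

```text
t: 15.55
eef_pos: [660.2, 380.7, 211.0]
tcp_rot: [-3.134, -0.031, 2.985]
ft_force: [0.6, -0.1, -0.3]
opening: 0.422
```

Request:
play_rows:
  moves:
    - [0.03,0.035,0,0,0,0,42]
    - [0.03,0.035,0,0,0,0,42]
    - [0.03,0.03,0,0,0,0,42]
    - [0.03,0.03,0,0,0,0,42]
    - [0,0,0,0,0,0,42]
    - [0,0,0,0,0,0,42]

```text
t: 16.15
eef_pos: [550.6, 538.6, 202.7]
tcp_rot: [-3.125, -0.042, 2.993]
ft_force: [-0.4, -1.0, 0.2]
opening: 0.421
```

```bash
python3 -c "
from h import *
print(state()['eef_pos'])
chk('top',(205,155,260,225));chk('top',(290,160,345,225));chk('scene',(225,190,290,240),75);chk('scene',(265,145,330,200),75)
c=read_camera('top');cv2.imwrite('pics/t11.png',cv2.resize(c['img'][90:290,160:380,::-1],None,fx=3,fy=3,interpolation=cv2.INTER_CUBIC))"
```

```text
[550.58631206 538.61466709 202.74718598]
top [603.9 229.2] board frame [-52.5  80.4] [72.5 95.5] 82.15
top [571.4  72.3] board frame [-61.7 -79.5] [72.6 75.1] 83.13
scene [610.6 234.4] board frame [-46.6  86.5] [145.5 130.7] 32.78
scene [570.3 109.4] board frame [-68.2 -43. ] [186.3  99.9] 51.17
```

View pics/t11.png

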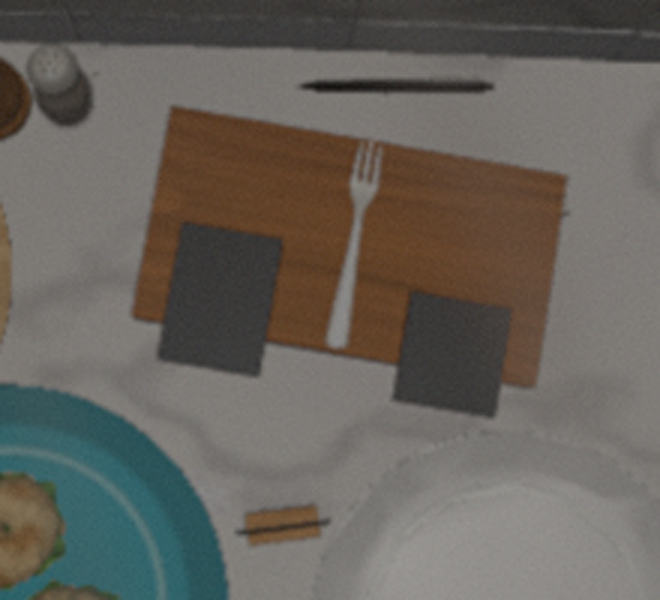

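```bash
python3 -c "
from cell import *
print(job_done())"
```

```text
the job is handed in; nothing more can be done
None
```

I pushed both slates out past the board's front edge, the long one first and then the short one, and handed the job in at about 16.5 s of the 51 s allowed. I used the two fingertips against each slate's back edge. They came out about 2.5 cm past the edge and square to it.

| Slate | Overhang, wrist view | Overhang, top view | Angle to the edge, wrist view |
|---|---|---|---|
| Long | 25.2 mm | about 25 mm | within 0.2° |
| Short | 25.6 mm | about 24 mm | within 0.2° |

- **Long slate topped up:** after its first push it was about 2 mm short, so I went back and finished it before starting on the short one.
- **Contact:** the measured force stayed at about 1 N, and the gripper was well clear of everything when I handed in.
- **Other objects:** the fork, pen, price block and salt shaker look unmoved in the last top picture. I checked them by eye only.
- **Checks that disagreed:** early overhang readings differed by up to about 3 mm between cameras and tool position, and I relied mainly on the wrist view. The last top-view angle fits read 0.5° off square for the long slate and 1.5° for the short one, but that image is coarse. The last scene view of the slates was no use because the arm blocked it. The one before it agreed on both positions to about 1 mm, though it read the short slate 2° off square the other way.

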